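Tip a scoop of crusty rolls into the display basket

ROBOT

A 7-joint arm with a two-finger parallel gripper is mounted at the origin on the work surface. World frame = base frame: x ahead of the robot, y to its left, z up, the work surface at z = 0. Lengths are in mm, angles in rad, forces in N, time in s.
With the tool pointing down it reaches from about 400 to 875 mm from the base axis. Payload 4.4 kg.
Tool frame: the origin (TCP) lies midway between the tips of the shut fingers; the grasp point (between the pads) lies 19 mm behind it; z points along the fingers, y is the direction in which the jaws open and shut (so a half turn about z gives the same grasp; the last joint's range is limited). The gripper opens to 85 mm and grips with 20 to 120 N. Pads are 22 mm wide; open, the fingers measure 114 mm over their backs; the gripper's body (76 mm by 85 mm) begins 54 mm behind the grasp point. The pads swing forward as they close: fully open they stand 13 mm farther back than shut.
Start: joints at [1.151, 0.628, 0.038, 1.517, -0.027, 0.996, -0.02], TCP at [225.232, -609.745, 195.213] pointing down, gripper open.
Joint ranges: [-3.06, 3.06], [-0.37, 2.12], [-1.25, 1.32], [0.18, 2.47], [-1.1, 4.24], [0.23, 1.98], [-2.94, 2.94]. Speed limits (rad/s): [2.57, 2.57, 3.14, 3.14, 3.14, 3.14, 3.14].

INTERFACE

Orientations are given as [roll, pitch, yaw] about the fixed x, y, z axes, in that order (R = Rz(yaw) Ry(pitch) Rx(roll)).
In Python, from cell import * gives the robot as it stands. The module is installed in compiled form; this text tells all that it offers.
- The arm moves only by the tool move_arm, never from a script. Its argument "series" is a list of rows, each a list of 2 entries, a list of its own where there are three numbers: the shift along the tool's x, y, z in m, then the turn about the tool's z in rad. In form: [[[x, y, z], yaw], ...]. A call has 1 to 5 rows; each row is the pose to reach, as a shift and turn from the pose measured when the call began, along the tool's axes at that moment; what a row does not reach only later rows make up. A row lasts 1/8 s, in which the tool goes at most 62.5 mm and 10.7 degrees, less where a joint would pass 70% of its speed; a pose out of reach is approached as far as the arm can. A call with a gripper value outside its range is refused whole. "claw" is the opening, from 0 (shut) to 1 (fully open), set as the call begins (left out, the last holds). The fingers move at their own pace and stop on an object; the grip force is fixed at half the most. Time passes only in rows, so rows that repeat a pose let the fingers close. It gives the time, the measured TCP pose, the force and the opening at its end, in the units of the state.
- read_state(): the state, without advancing time (a new reading comes with each control period).
- get_image(name): name is "scene" or "top"; returns the picture (480x640x3 uint8, blue, green, red); there is no depth.
- camera_model(name): a dict with "fov_y" (degrees; the focal length in pixels is half the picture's height over the tangent of half this angle, whatever the lens; pixels are square), "cx", "cy" (the principal point, pixels), "pose" (4x4, takes a point from camera to world coordinates). Camera axes: x right, y down, z forward; pixel columns grow to the right and rows downward; lengths in mm; the calibration is good to about 2 mm. A picture is of the moment at which its call begins. camera_model takes no time and is no camera call.
- finish_job(): hands the job in, once; it reports no verdict.
The state is a dict: "clock": time; "qpos": joint angles; "qd": joint speeds; "tau": joint torques, N m; "eef_pos": TCP position; "tool_rot": TCP orientation; "force": force on the tool from outside, world axes, zero at the start; "torque": the same for the moment, N m; "width": finger opening in mm.
Only numpy, scipy, OpenCV 4.12 (cv2) and the standard library are available. Lean on these libraries where they do the work, as an engineer would, in place of code of your own. Each camera call takes 0.05 s, during which the arm holds its last target. There are 200 camera calls.

TASK

Lift the loaded bread scoop off its board, carry it level to the empty wire basket so that no roll falls off, and tip the three rolls into the basket from low down. They must end lying flat on the basket's floor, in one layer, none sticking up above the rim; then set the empty scoop back upright on its board and let go. Do not touch the rolls with the gripper, and leave everything else on the bench where it is.

Things in the scene. Friction and masses are not known exactly. Their poses are not given: they have to be found in the camera images.
- scoop_grip (a point): Centre of the black handle bar of the loose aluminium bread scoop (about 240 g); axes: -x to the scoop's open front, y across, z up. The bar runs along x above the pan, from 39 mm in front of this point to 86 mm behind it, 20 mm wide, 18 mm high, sides and front end free, carried by a strip at the back. This point is 90 mm above the scoop's underside; nothing on the scoop is higher than the bar.
- scoop_pan (a point): Middle of the scoop's pan, 25 mm above its underside; same axes as scoop_grip, 5 mm behind and 65 mm below it. Pan 150 mm long, 116 mm wide, floor 4 mm thick; side walls 3 mm thick, 32 mm high, back wall 50 mm high, no wall at the front, whose edge is 75 mm from this point. It stays level, rolls on their places, if carried steadily.
- roll_1: Front one of three alike rigid crusty rolls, about 60 g, 100 mm long, 42 mm thick, round but for a flat sole 20 mm wide. Origin at its middle, y along its length, z up from the sole. They lie across the scoop on their soles, 44 mm apart, tops 46 mm above the scoop's underside; they stay on a level scoop and roll or slide off its front when it is tipped 20 to 30 degrees; by 40 all are off.
- roll_2: Middle roll on the scoop, like roll_1.
- roll_3: Back roll on the scoop, against its back wall, like roll_1.
- basket: The empty dark wire basket with a white paper floor, fixed. Outside 182 mm (x) by 152 mm (y), 65 mm high, walls 6 mm thick (inside 170 x 140 mm), floor 5 mm thick; open at the top. Origin: centre of the underside, on the bench; z up. Three rolls lying along its y fill it, side by side along x.
- board: Plain wooden board on which the scoop stands, fixed, 210 mm (x) x 170 mm (y), 12 mm thick. Origin: centre of its underside, on the bench; z up.
- jam_jar: Bystander, loose: squat glass jam jar, 60 mm diameter, 85 mm tall. Origin: centre of the underside.
- card_stand: Bystander, loose: price-card stand: dark steel foot 50 x 75 x 14 mm with an upright blank card, 75 mm tall in all. Origin: centre of the underside.
- round_loaf: Bystander, loose: dark round loaf, 150 mm diameter, 74 mm tall. Origin: centre of the underside.
- mug: Bystander, loose: white mug, 80 mm diameter, 90 mm tall, handle to its +y side. Origin: centre of the underside.
- flour_tin: Bystander, loose: plain metal tin, 72 mm diameter, 95 mm tall. Origin: centre of the underside.
- scraper: Bystander, loose: dough scraper lying flat, 110 x 150 mm, 13 mm high. Origin: centre of the underside.
- wrapped_butter: Bystander, loose: paper-wrapped block, 70 x 105 mm, 42 mm high. Origin: centre of the underside.
There are look-alikes about, which are no part of the job. What is shaped like the part that bears scoop_grip but turquoise is not meant. Leave any yellow look-alike of the roll_1 alone.

How it is judged:
By the outcome, as a careful person would: the job done as asked, in the order asked, and still so for the second after the job is handed in, with the robot touching nothing.
It also fails if it takes over 72 s, if anything falls off the work surface, if the arm or the gripper's body presses on something with over 40 N, if the wrist force passes 120 N, or if a joint passes its speed limit or range.

## Working session

There is one attempt and no reset: what is moved stays moved. The work goes in short steps, Python scripts to look and compute and a tool call to move; the robot and the scene stay as the last step left them, time stands still between calls to the robot, and variables do not carry over. Pictures are saved under pics/ and viewed, about 8 in all and at most 12, crops included, and the job is handed in when it is done.

Besides the shell and the picture viewer there is one more tool, called after "Emit:" as a command line: name --argument value ..., lists and objects as JSON in quotes. move_arm: Moves the arm, as the interface text tells. Its arguments: {"type":"object","properties":{"series":{"type":"array"},"claw":{"type":"number"}},"required":["series"]}

```bash
mkdir -p pics
python3 - <<'E'
from cell import *
import cv2, numpy as np
for n in("scene","top"):
    im=get_image(n); cv2.imwrite(f"pics/{n}0.png",im)
    m=camera_model(n); print(n,m["fov_y"],m["cx"],m["cy"],np.round(m["pose"],3).tolist(), [k for k in m])
s=read_state()
for k in s: print(k,np.round(s[k],3))
E
```

```text
scene 42.31459924842277 318.6611331439321 233.25160242690512 [[0.324, 0.685, -0.653, 1601.869], [0.946, -0.236, 0.221, -390.765], [-0.002, -0.689, -0.724, 1332.073], [0.0, 0.0, 0.0, 1.0]] ['fov_y', 'cx', 'cy', 'pose']
top 44.31790758797778 325.891285447569 239.8100875494598 [[0.009, -0.998, 0.067, 398.979], [-1.0, -0.009, 0.002, -0.562], [-0.002, -0.067, -0.998, 1490.292], [0.0, 0.0, 0.0, 1.0]] ['fov_y', 'cx', 'cy', 'pose']
clock 0.1
qpos [ 1.151  0.629  0.038  1.518 -0.027  0.996 -0.02 ]
qd [-0.002 -0.003  0.    -0.001 -0.    -0.     0.   ]
tau [ 4.0000e-03 -5.6452e+01  1.2310e+00 -1.9397e+01  1.1000e-02  5.0000e-03
  0.0000e+00]
eef_pos [ 225.012 -609.165  194.392]
tool_rot [-3.14   0.     0.354]
force [ 0.118 -0.558 -0.399]
torque [-0.011 -0.027  0.037]
width 85.342
```

View pics/scene0.png

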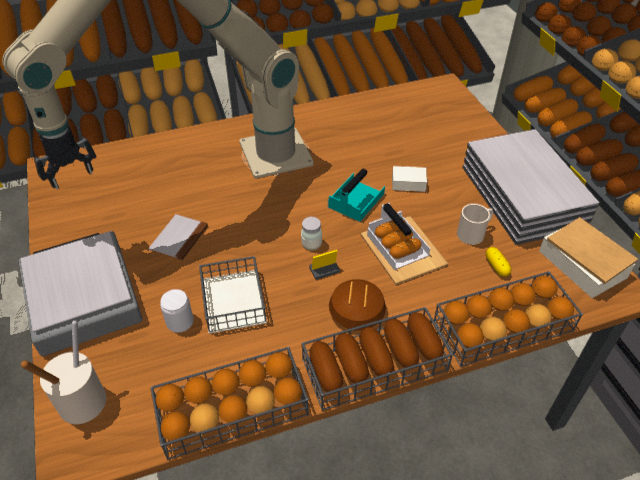

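View pics/top0.png

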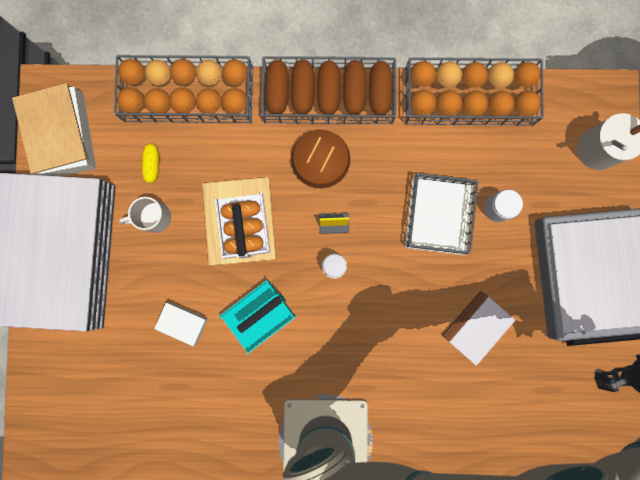

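The top view shows two black-handled scoops. The aluminium one with three rolls on the board is at (243,225), and the turquoise one is at (258,315). The aluminium one is meant, because it is loaded and on the board. The yellow roll at (150,163) is a look-alike, and the empty basket is at (441,213). I'll confirm the scoop and its front in one enlarged crop.

Run:
```python
import cv2, numpy as np
a=cv2.imread("pics/top0.png")[170:275,195:285]; b=cv2.imread("pics/scene0.png")[190:290,350:455]
r=lambda i:cv2.resize(i,(400,400*i.shape[0]//i.shape[1]),interpolation=cv2.INTER_CUBIC)
a,b=r(a),r(b); h=max(len(a),len(b)); c=np.zeros((h,800,3),np.uint8); c[:len(a),:400]=a;c[:len(b),400:]=b
cv2.imwrite("pics/crop1.png",c)
```

```text
(no output)
```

View pics/crop1.png

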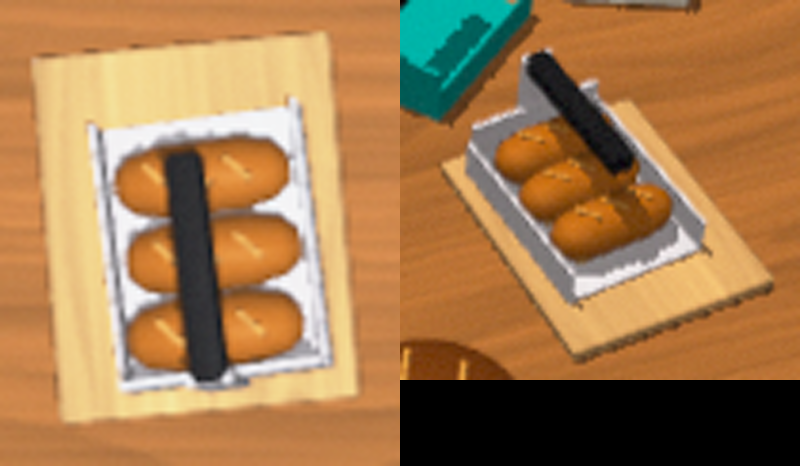

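The crop confirms it: an aluminium pan with three rolls, and a black bar from about (236,205) to (242,255) in the top view. The open front faces up in the image (world +x), and the back strip is at the robot end. Next I'll measure the bar, basket and board.

```bash
cat > h.py <<'E'
from cell import *
import cv2, numpy as np
from scipy.spatial.transform import Rotation as Ro
def ray(n,px,z):
    m=camera_model(n); T=np.array(m["pose"]); f=240/np.tan(np.radians(m["fov_y"]/2))
    p=np.atleast_2d(np.array(px,float)); d=np.c_[(p-[m["cx"],m["cy"]])/f,np.ones(len(p))]@T[:3,:3].T
    return T[:3,3]+d*((z-T[2,3])/d[:,2])[:,None]
def mask(im,box,lo,hi):
    x0,y0,x1,y1=box; k=np.zeros(im.shape[:2],np.uint8)
    k[y0:y1,x0:x1]=cv2.inRange(cv2.cvtColor(im,cv2.COLOR_BGR2HSV),lo,hi)[y0:y1,x0:x1]; return k
def rect(n,k,z):
    c=max(cv2.findContours(k,0,2)[0],key=cv2.contourArea)[:,0]
    w=ray(n,c,z)[:,:2].astype(np.float32); return cv2.minAreaRect(w),cv2.boxPoints(cv2.minAreaRect(w)).round(0).tolist()
def to(x,y,z,yaw):   # shift (m) in tool axes and turn for world TCP target; yaw = heading of tool x
    s=read_state(); R=Ro.from_euler('xyz',s["tool_rot"]).as_matrix()
    d=R.T@(np.array([x,y,z])-s["eef_pos"])/1000
    h=np.arctan2(R[1,0],R[0,0]); print("t",round(s["clock"],2),"shift",d.round(4),"turn",round(-(yaw-h),4),"pos",np.round(s["eef_pos"],1),"rot",np.round(s["tool_rot"],3),"F",np.round(s["force"],1),"w",round(s["width"],1))
E
python3 - <<'E'
from h import *
t=cv2.imread("pics/top0.png"); s=cv2.imread("pics/scene0.png")
print("bar top",rect("top",mask(t,(225,195,256,262),(0,0,0),(180,255,70)),111))
print("bar scene",rect("scene",mask(s,(380,195,418,245),(0,0,0),(180,255,60)),111))
print("basket paper",rect("top",mask(t,(405,175,475,252),(0,0,190),(180,60,255)),5))
k=mask(t,(398,168,482,258),(0,0,0),(180,110,110)); print("basket dark rim",rect("top",cv2.morphologyEx(k,cv2.MORPH_CLOSE,np.ones((9,9))),65))
k=mask(t,(200,174,280,268),(14,50,130),(30,170,255)); print("board",rect("top",cv2.morphologyEx(k,cv2.MORPH_CLOSE,np.ones((15,15))),12))
to(0,0,0,0)
E
```

```text
bar top (((513.5632934570312, 207.54745483398438), (121.16954803466797, 19.457569122314453), 8.429441452026367), [[452.0, 208.0], [455.0, 189.0], [575.0, 207.0], [572.0, 226.0]])
bar scene (((519.3629150390625, 204.51336669921875), (130.5511474609375, 25.98776626586914), 8.501450538635254), [[453.0, 208.0], [457.0, 182.0], [586.0, 201.0], [582.0, 227.0]])
basket paper (((565.4413452148438, -288.9287414550781), (137.8470916748047, 168.5366973876953), 83.92461395263672), [[474.0, -349.0], [642.0, -366.0], [657.0, -229.0], [489.0, -211.0]])
basket dark rim (((562.4181518554688, -279.8582458496094), (157.45730590820312, 184.82110595703125), 82.53054809570312), [[461.0, -346.0], [644.0, -370.0], [664.0, -214.0], [481.0, -190.0]])
board (((545.1066284179688, 221.334716796875), (236.4906463623047, 200.1737823486328), 0.8220160603523254), [[425.0, 320.0], [428.0, 120.0], [665.0, 123.0], [662.0, 323.0]])
t 0.1 shift [-0.     -0.6491  0.1955] turn 0.3538 pos [ 225.  -609.2  194.4] rot [-3.14   0.     0.354] F [ 0.1 -0.6 -0.4] w 85.3
```

Emit:
move_arm --series '[[[0.38,-0.24,-0.065],0.1],[[0.38,-0.24,-0.065],0.2],[[0.38,-0.24,-0.065],0.2],[[0.38,-0.24,-0.065],0.2],[[0.38,-0.24,-0.065],0.2]]' --claw 1

```text
clock: 0.72
eef_pos: [414.0, -362.1, 239.7]
tool_rot: [-3.14, 0.001, 0.154]
force: [1.0, 0.5, -0.2]
width: 85.4
```

```bash
python3 -c "
from h import *
to(536,211,220,0.147)"
```

```text
t 0.72 shift [ 0.2084 -0.5476  0.0206] turn 0.0067 pos [ 414.  -362.1  239.7] rot [-3.14e+00  1.00e-03  1.54e-01] F [ 1.   0.5 -0.2] w 85.4
```

Emit:
move_arm --series '[[[0.208,-0.548,0.02],0.007],[[0.208,-0.548,0.02],0.007],[[0.208,-0.548,0.02],0.007],[[0.208,-0.548,0.02],0.007],[[0.208,-0.548,0.02],0.007]]'

```text
clock: 1.35
eef_pos: [478.2, -56.6, 229.4]
tool_rot: [-3.14, 0.001, 0.147]
force: [0.9, -0.1, 0.3]
width: 85.1
```

```bash
python3 -c "
from h import *
to(536,211,200,0.147)"
```

```text
t 1.35 shift [ 0.0963 -0.2562  0.0298] turn -0.0004 pos [478.2 -56.6 229.4] rot [-3.14e+00  1.00e-03  1.47e-01] F [ 0.9 -0.1  0.3] w 85.1
```

Emit:
move_arm --series '[[[0.096,-0.256,0.03],0],[[0.096,-0.256,0.03],0],[[0.096,-0.256,0.03],0],[[0.096,-0.256,0.03],0],[[0.096,-0.256,0.03],0]]'

```text
clock: 1.98
eef_pos: [534.9, 215.6, 198.9]
tool_rot: [-3.138, 0.002, 0.152]
force: [-0.0, -1.4, 0.6]
width: 85.5
```

Run:
```python
from h import *
to(536,211,120,0.147)
for n in("top","scene"):
    im=get_image(n); cv2.imwrite(f"pics/{n}1.png",im)
a=cv2.imread("pics/top1.png")[150:300,170:310]; b=cv2.imread("pics/scene1.png")[100:290,320:500]
r=lambda i:cv2.resize(i,(400,400*i.shape[0]//i.shape[1]),interpolation=cv2.INTER_CUBIC)
a,b=r(a),r(b); h=max(len(a),len(b)); c=np.zeros((h,800,3),np.uint8); c[:len(a),:400]=a;c[:len(b),400:]=b
cv2.imwrite("pics/crop2.png",c)
```

```text
t 1.98 shift [0.0005 0.0051 0.0789] turn 0.0049 pos [534.9 215.6 198.9] rot [-3.138e+00  2.000e-03  1.520e-01] F [-0.  -1.4  0.6] w 85.5
```

View pics/crop2.png

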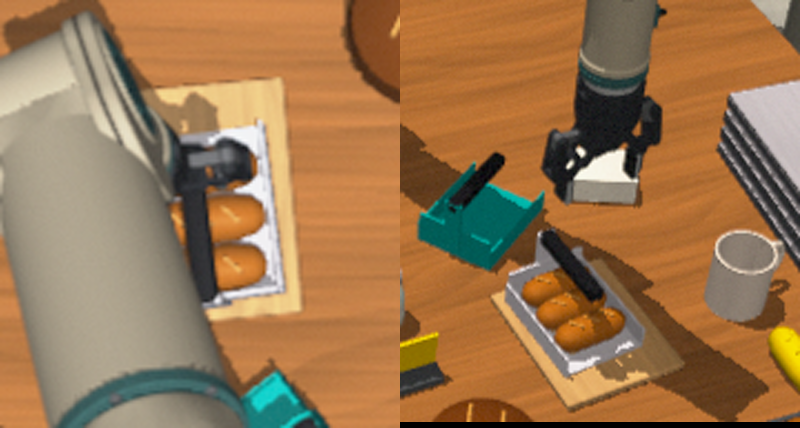

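The gripper is centred over the bar, with the jaws opening across it. Lowering and closing.

Emit:
move_arm --series '[[[0.001,0.005,0.04],0.005],[[0.001,0.005,0.08],0.005],[[0.001,0.005,0.1],0.005],[[0.001,0.005,0.116],0.005],[[0.001,0.005,0.116],0.005]]'

```text
clock: 2.7
eef_pos: [535.7, 209.8, 82.0]
tool_rot: [-3.139, 0.004, 0.147]
force: [0.3, -0.1, 0.6]
width: 85.2
```

Run:
```python
from h import *
to(536.5,211,83,0.147)
```

```text
t 2.7 shift [ 0.0009 -0.0011 -0.001 ] turn -0.0001 pos [535.7 209.8  82. ] rot [-3.139  0.004  0.147] F [ 0.3 -0.1  0.6] w 85.2
```

Emit:
move_arm --series '[[[0.001,-0.001,-0.001],0],[[0.001,-0.001,-0.001],0],[[0.001,-0.001,-0.001],0],[[0.001,-0.001,-0.001],0],[[0.001,-0.001,-0.001],0]]' --claw 0

```text
clock: 3.32
eef_pos: [536.7, 210.9, 83.1]
tool_rot: [-3.139, 0.003, 0.147]
force: [-0.8, 0.3, -0.2]
width: 0.3
```

Emit:
move_arm --series '[[[0,0,0],0],[[0,0,0],0],[[0,0,-0.003],0],[[0,0,-0.007],0],[[0,0,-0.012],0]]'

```text
clock: 3.95
eef_pos: [536.7, 210.9, 95.5]
tool_rot: [-3.139, 0.003, 0.147]
force: [0.5, 0.9, 0.2]
width: 0.1
```

The gripper shut on nothing (0.3 mm), so I'll look.

Run:
```python
from h import *
for n in("top","scene"):
    im=get_image(n); cv2.imwrite(f"pics/{n}2.png",im)
a=cv2.imread("pics/top2.png")[150:300,170:310]; b=cv2.imread("pics/scene2.png")[140:290,340:480]
r=lambda i:cv2.resize(i,(400,400*i.shape[0]//i.shape[1]),interpolation=cv2.INTER_CUBIC)
a,b=r(a),r(b); h=max(len(a),len(b)); c=np.zeros((h,800,3),np.uint8); c[:len(a),:400]=a;c[:len(b),400:]=b
cv2.imwrite("pics/crop3.png",c)
```

```text
(no output)
```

View pics/crop3.png

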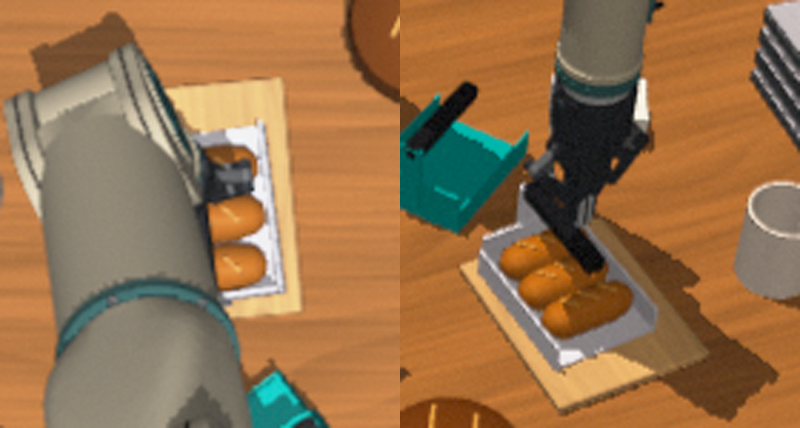

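Run:
```python
from h import *
def proj(n,p):
    m=camera_model(n); T=np.linalg.inv(np.array(m["pose"])); f=240/np.tan(np.radians(m["fov_y"]/2))
    q=T[:3,:3]@np.array(p)+T[:3,3]; return (f*q[:2]/q[2]+[m["cx"],m["cy"]]).round(1)
for n in("top","scene"):
    print(n,[proj(n,p) for p in([536.7,210.9,95.5],[536.7,210.9,111],[574,217,111],[452,199,111])])
for n in("top","scene"):
    d=cv2.absdiff(cv2.imread(f"pics/{n}0.png"),cv2.imread(f"pics/{n}2.png")).max(2)
    print(n,d[195:262,225:275].shape)
a=cv2.imread("pics/top0.png")[170:275,195:285]
s=cv2.imread("pics/scene2.png"); 
for p,c in (([536.7,210.9,95.5],(0,0,255)),([536.7,210.9,111],(0,255,0)),([574,217,111],(255,0,0)),([452,199,111],(255,0,0))):
    u=proj("scene",p); s[int(round(u[1])),int(round(u[0]))]=c
cv2.imwrite("pics/crop4.png",cv2.resize(s[180:270,370:450],(711,800)[:2] if 0 else (533,600),interpolation=cv2.INTER_NEAREST))
```

```text
top [array([238.4, 220.3]), array([237.4, 219.7]), array([235.1, 203.9]), array([241.8, 255.7])]
scene [array([400.5, 226.4]), array([401.1, 222.4]), array([408.7, 231.1]), array([385. , 203.4])]
top (67, 50)
scene (67, 50)
```

View pics/crop4.png

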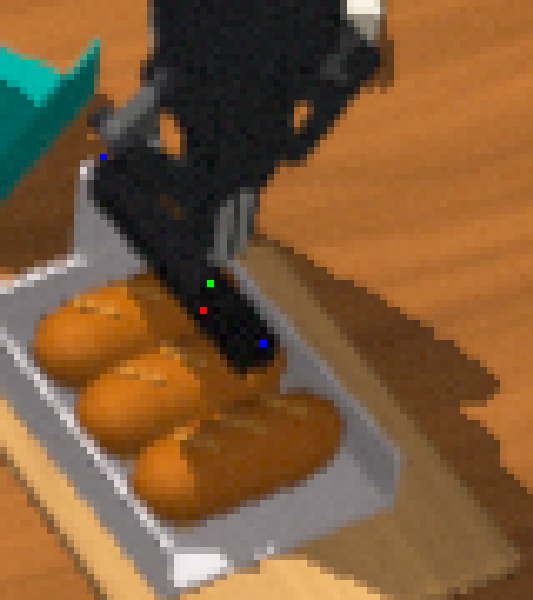

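Run:
```python
from h import *
def proj(n,p):
    m=camera_model(n); T=np.linalg.inv(np.array(m["pose"])); f=240/np.tan(np.radians(m["fov_y"]/2))
    q=T[:3,:3]@np.array(p)+T[:3,3]; return (f*q[:2]/q[2]+[m["cx"],m["cy"]]).round(1)
def tips(P,yaw,o=42.5,back=13):
    y=np.array([np.sin(yaw),-np.cos(yaw),0])
    for n in("scene","top"): print(n,[proj(n,np.array(P)+k*y+[0,0,back]).tolist() for k in(-o-12,-o,0,o,o+12)])
tips([225,-609.2,194.4],.354); tips([534.9,215.6,198.9],.152)
to(536.5,211,160,.147)
c=lambda f,b:cv2.resize(cv2.imread(f)[b[1]:b[3],b[0]:b[2]],None,fx=5,fy=5,interpolation=cv2.INTER_NEAREST)
a=c("pics/scene0.png",(30,120,110,200)); b=c("pics/scene1.png",(370,130,450,210)); cv2.imwrite("pics/crop5.png",np.hstack([a,b]))
```

```text
scene [[95.7, 181.4], [91.6, 183.3], [76.8, 190.0], [61.7, 196.8], [57.4, 198.8]]
top [[585.5, 371.5], [590.7, 369.6], [609.1, 362.8], [627.5, 356.1], [632.7, 354.2]]
scene [[423.1, 188.4], [419.4, 189.8], [406.0, 194.8], [392.4, 200.0], [388.5, 201.4]]
top [[203.5, 219.3], [208.9, 218.6], [228.2, 215.8], [247.6, 213.0], [253.0, 212.2]]
t 4.05 shift [-0.0008 -0.0002 -0.0641] turn -0.0002 pos [537.2 211.1  95.9] rot [-3.138e+00  2.000e-03  1.470e-01] F [-0.3 -0.1 -0.1] w -0.2
```

View pics/crop5.png

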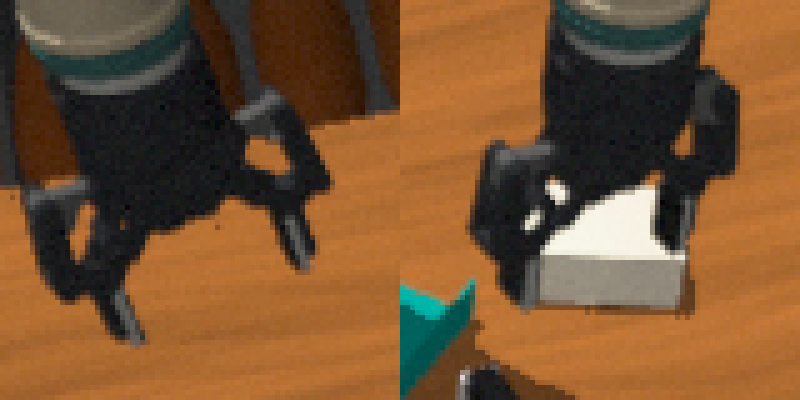

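The tips appear about 30 mm higher in the scene view than the reported pose says: pads at (404,219), expected (400,226). That means the fingers closed just above the bar. I'll probe the bar top (z=111) gently with the shut fingers to settle it.

Emit:
move_arm --series '[[[0,0,0.006],0],[[0,0,0.011],0],[[0,0,0.014],0],[[0,0,0.014],0]]'

```text
clock: 4.55
eef_pos: [536.8, 211.0, 81.3]
tool_rot: [-3.139, 0.003, 0.147]
force: [0.1, -0.3, 0.1]
width: 0.3
```

Emit:
move_arm --series '[[[0,0,0.002],0],[[0,0,0.002],0]]'

```text
clock: 4.8
eef_pos: [536.7, 211.0, 79.2]
tool_rot: [-3.139, 0.003, 0.147]
force: [0.4, -0.3, 0.5]
width: -0.1
```

Emit:
move_arm --series '[[[0,0,0.002],0],[[0,0,0.002],0]]'

```text
clock: 5.05
eef_pos: [536.6, 211.0, 77.1]
tool_rot: [-3.139, 0.004, 0.147]
force: [0.3, -0.0, -0.5]
width: -0.1
```

Emit:
move_arm --series '[[[0,0,0.002],0],[[0,0,0.002],0]]'

```text
clock: 5.3
eef_pos: [536.7, 211.0, 75.1]
tool_rot: [-3.139, 0.003, 0.147]
force: [-0.9, 0.4, 0.1]
width: 0.1
```

Run:
```python
from h import *
c=lambda im,b,k:cv2.resize(im[b[1]:b[3],b[0]:b[2]],None,fx=k,fy=k,interpolation=cv2.INTER_CUBIC)
s=get_image("scene"); cv2.imwrite("pics/scene3.png",s); t=get_image("top"); cv2.imwrite("pics/top3.png",t)
a=c(s,(375,180,425,255),8); b=c(t,(215,185,265,260),8)
cv2.imwrite("pics/crop6.png",np.hstack([a,b]))
```

```text
(no output)
```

View pics/crop6.png

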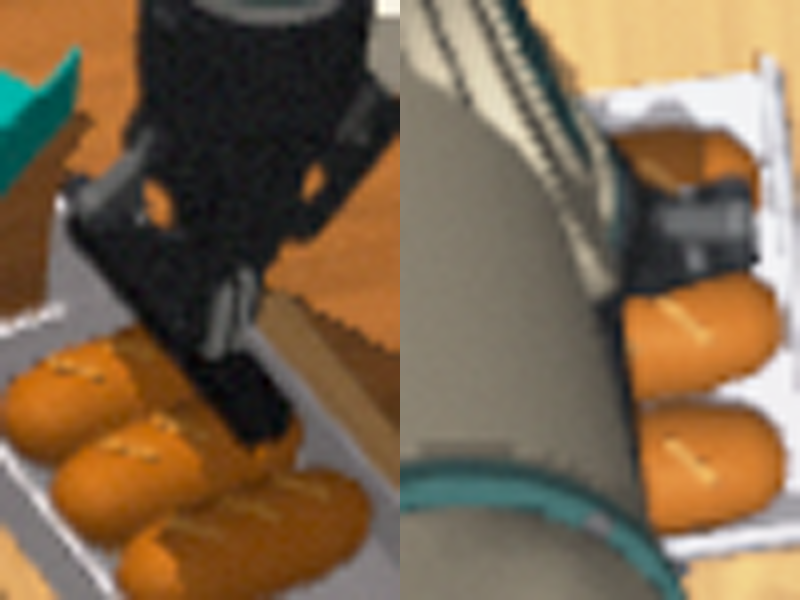

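The shut tips are now at about (403.5,223.8), in front of the bar, where the bar top should project. That supports a z offset of roughly 35 mm. I'll continue the gentle probe.

Emit:
move_arm --series '[[[0,0,0.002],0],[[0,0,0.002],0]]'

```text
clock: 5.65
eef_pos: [536.7, 211.0, 75.0]
tool_rot: [-3.139, 0.003, 0.147]
force: [-3.7, -2.1, 15.1]
width: 0.0
```

Emit:
move_arm --series '[[[0,0,0.002],0],[[0,0,0.002],0]]'

```text
clock: 5.9
eef_pos: [536.7, 211.0, 75.0]
tool_rot: [-3.138, 0.002, 0.147]
force: [-4.4, -2.3, 15.1]
width: -0.2
```

Contact came at reading z=75.0 with 15 N, so the true tip height is 111 and the reading is about 36 mm low. Next I'll check the lateral offset.

Run:
```python
from h import *
print("tip now",ray("scene",[(403.5,223.8),(402,224.5),(405,223)],111).round(1).tolist())
print("start tips",ray("scene",[(90,173.6),(57.6,188.4),(73.8,181)],194.4+13+36).round(1).tolist())
print("pre-grasp tips",ray("scene",[(426,180),(395.6,191.6),(410.8,185.8)],198.9+13+36).round(1).tolist())
```

```text
tip now [[543.7, 215.1, 111.0], [544.8, 210.1, 111.0], [542.2, 220.3, 111.0]]
start tips [[213.7, -564.4, 243.4], [246.4, -649.2, 243.4], [230.3, -607.3, 243.4]]
pre-grasp tips [[534.1, 269.5, 247.9], [549.3, 175.9, 247.9], [541.8, 222.3, 247.9]]
```

Emit:
move_arm --series '[[[0,0,-0.01],0],[[0,0,-0.025],0],[[0,0,-0.035],0],[[0,0,-0.035],0]]'

```text
clock: 6.4
eef_pos: [537.6, 211.2, 111.0]
tool_rot: [-3.138, 0.0, 0.147]
force: [-0.4, -1.8, -0.4]
width: 0.1
```

The lateral offset is small, and it matches the scene camera's bias on the bar. I'll use true tip z = reading + 36. Opening and lowering to reading 46.

Emit:
move_arm --series '[[[-0.001,0,-0.01],0],[[-0.001,0,-0.01],0],[[-0.001,0,-0.01],0],[[-0.001,0,-0.01],0],[[-0.001,0,-0.01],0]]' --claw 1

```text
clock: 7.02
eef_pos: [536.4, 210.9, 120.7]
tool_rot: [-3.138, 0.001, 0.147]
force: [-0.1, -0.0, -0.5]
width: 85.0
```

Emit:
move_arm --series '[[[0,0,0.02],0],[[0,0,0.04],0],[[0,0,0.06],0],[[0,0,0.075],0],[[0,0,0.075],0]]'

```text
clock: 7.65
eef_pos: [535.5, 210.9, 44.6]
tool_rot: [-3.139, 0.003, 0.147]
force: [0.0, 0.5, 1.1]
width: 85.1
```

Emit:
move_arm --series '[[[0.001,0,-0.001],0],[[0.001,0,-0.001],0],[[0.001,0,-0.001],0],[[0.001,0,-0.001],0],[[0.001,0,-0.001],0]]' --claw 0

```text
clock: 8.28
eef_pos: [536.7, 211.5, 46.0]
tool_rot: [-3.138, 0.002, 0.147]
force: [-0.7, 2.0, 3.1]
width: 19.1
```

Emit:
move_arm --series '[[[0,0,0],0],[[0,0,-0.002],0],[[0,0,-0.005],0],[[0,0,-0.009],0],[[0,0,-0.013],0]]'

```text
clock: 8.9
eef_pos: [536.7, 211.4, 59.2]
tool_rot: [-3.138, 0.002, 0.147]
force: [0.1, 0.6, -4.3]
width: 19.4
```

The bar is gripped (19 mm) and the load reads 4.3 N. Lifting smoothly.

Emit:
move_arm --series '[[[0,0,-0.006],0],[[0,0,-0.013],0],[[0,0,-0.021],0],[[0,0,-0.029],0],[[0,0,-0.037],0]]'

```text
clock: 9.52
eef_pos: [536.8, 211.3, 96.9]
tool_rot: [-3.138, 0.002, 0.147]
force: [1.0, -0.1, -4.6]
width: 19.3
```

Emit:
move_arm --series '[[[0,0,-0.009],0],[[0,0,-0.018],0],[[0,0,-0.026],0],[[0,0,-0.034],0],[[0,0,-0.041],0]]'

```text
clock: 10.15
eef_pos: [536.9, 211.1, 138.4]
tool_rot: [-3.138, 0.002, 0.147]
force: [0.3, -0.2, -4.6]
width: 19.0
```

Emit:
move_arm --series '[[[0,0,-0.005],0],[[0,0,-0.008],0],[[0,0,-0.01],0]]'

```text
clock: 10.52
eef_pos: [536.8, 211.1, 148.4]
tool_rot: [-3.138, 0.002, 0.147]
force: [0.2, 0.3, -4.5]
width: 19.0
```

Run:
```python
from h import *
c=lambda im,b,k:cv2.resize(im[b[1]:b[3],b[0]:b[2]],None,fx=k,fy=k,interpolation=cv2.INTER_CUBIC)
s=get_image("scene"); cv2.imwrite("pics/scene4.png",s); cv2.imwrite("pics/crop7.png",c(s,(330,130,460,260),4.5))
# target: level start pose over the basket: G = basket centre -60 along basket x
B=np.array([565.5,-289]); a=-0.104; u=np.array([np.cos(a),np.sin(a)])
g=B+(-85+25)*u; print(g)
to(g[0],g[1],150,a)
```

```text
[ 505.82418764 -282.77124256]
t 10.57 shift [-0.1032  0.484  -0.0029] turn 0.251 pos [537.  211.1 148.6] rot [-3.138e+00  2.000e-03  1.470e-01] F [ 0.2  0.9 -4.8] w 18.8
```

View pics/crop7.png

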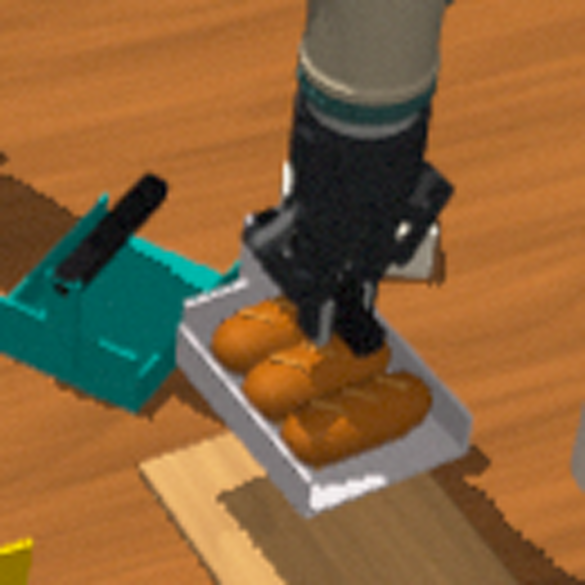

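The scoop hangs level with the rolls in place: pan at crop (320,380), front edge at (390,490). Carrying it towards the basket.

Emit:
move_arm --series '[[[-0.0006,0.003,0],0],[[-0.002,0.009,0],0],[[-0.004,0.018,0],0],[[-0.006,0.028,0],0],[[-0.009,0.041,0],0]]'

```text
clock: 11.2
eef_pos: [534.1, 168.3, 148.5]
tool_rot: [-3.138, 0.002, 0.147]
force: [0.4, -0.8, -4.6]
width: 19.0
```

Emit:
move_arm --series '[[[-0.003,0.016,0],0],[[-0.007,0.034,0],0],[[-0.011,0.053,0],0],[[-0.015,0.072,0],0],[[-0.019,0.091,0],0]]'

```text
clock: 11.82
eef_pos: [528.5, 74.0, 148.2]
tool_rot: [-3.138, 0.002, 0.147]
force: [0.7, -0.9, -3.9]
width: 18.7
```

Emit:
move_arm --series '[[[-0.004,0.02,0],0],[[-0.008,0.039,0],0],[[-0.012,0.059,0],0],[[-0.017,0.078,0],0],[[-0.021,0.098,0],0]]'

```text
clock: 12.45
eef_pos: [521.8, -27.1, 148.0]
tool_rot: [-3.138, 0.002, 0.147]
force: [-0.7, 1.0, -4.4]
width: 18.6
```

Emit:
move_arm --series '[[[-0.004,0.02,0],0],[[-0.008,0.039,0],0],[[-0.012,0.059,0],0],[[-0.017,0.078,0],0],[[-0.021,0.098,0],0]]'

```text
clock: 13.08
eef_pos: [515.1, -128.2, 147.7]
tool_rot: [-3.138, 0.002, 0.147]
force: [-0.1, -0.1, -4.7]
width: 19.2
```

Emit:
move_arm --series '[[[-0.004,0.02,0],0],[[-0.008,0.037,0],0],[[-0.011,0.05,0],0],[[-0.013,0.06,0],0],[[-0.014,0.065,0],0]]'

```text
clock: 13.7
eef_pos: [510.7, -195.0, 147.4]
tool_rot: [-3.138, 0.002, 0.146]
force: [-0.3, 1.1, -5.0]
width: 19.2
```

```bash
python3 -c "
from h import *
to(506,-283,130,-0.104)"
```

```text
t 13.7 shift [-0.0174  0.0864  0.0171] turn 0.2504 pos [ 510.7 -195.   147.4] rot [-3.138e+00  2.000e-03  1.460e-01] F [-0.3  1.1 -5. ] w 19.2
```

Emit:
move_arm --series '[[[-0.001,0.004,0],0.012],[[-0.003,0.012,0],0.035],[[-0.005,0.022,0],0.065],[[-0.007,0.033,0],0.095],[[-0.009,0.044,0],0.125]]'

```text
clock: 14.32
eef_pos: [508.1, -240.9, 147.3]
tool_rot: [-3.138, 0.002, 0.019]
force: [-0.1, 0.1, -4.1]
width: 19.0
```

```bash
python3 -c "
from h import *
to(506,-283,130,-0.104)"
```

```text
t 14.32 shift [-0.0029  0.0421  0.0171] turn 0.1231 pos [ 508.1 -240.9  147.3] rot [-3.138e+00  2.000e-03  1.900e-02] F [-0.1  0.1 -4.1] w 19.0
```

Emit:
move_arm --series '[[[-0.001,0.011,0],0.03],[[-0.002,0.022,0],0.06],[[-0.003,0.032,0],0.09],[[-0.003,0.038,0],0.115],[[-0.003,0.042,0],0.123]]'

```text
clock: 14.95
eef_pos: [506.0, -283.1, 147.1]
tool_rot: [-3.138, 0.003, -0.105]
force: [0.4, -0.2, -4.4]
width: 18.8
```

Emit:
move_arm --series '[[[0,0,0.002],0],[[0,0,0.006],0],[[0,0,0.012],0],[[0,0,0.017],0],[[0,0,0.02],0]]'

```text
clock: 15.58
eef_pos: [505.7, -282.8, 126.5]
tool_rot: [-3.138, 0.003, -0.104]
force: [1.0, -0.5, -3.8]
width: 18.6
```

Run:
```python
from h import *
to(506,-283,130,-0.104)
c=lambda im,b,k:cv2.resize(im[b[1]:b[3],b[0]:b[2]],None,fx=k,fy=k,interpolation=cv2.INTER_CUBIC)
s=get_image("scene"); cv2.imwrite("pics/scene5.png",s); t=get_image("top"); cv2.imwrite("pics/top5.png",t)
cv2.imwrite("pics/crop8.png",np.hstack([c(s,(170,180,290,340),3.33),c(t,(390,130,510,290),3.33)]))
```

```text
t 15.57 shift [ 0.0003  0.0002 -0.0035] turn -0.0005 pos [ 505.7 -282.8  126.5] rot [-3.138e+00  3.000e-03 -1.040e-01] F [ 1.  -0.5 -3.8] w 18.6
```

View pics/crop8.png

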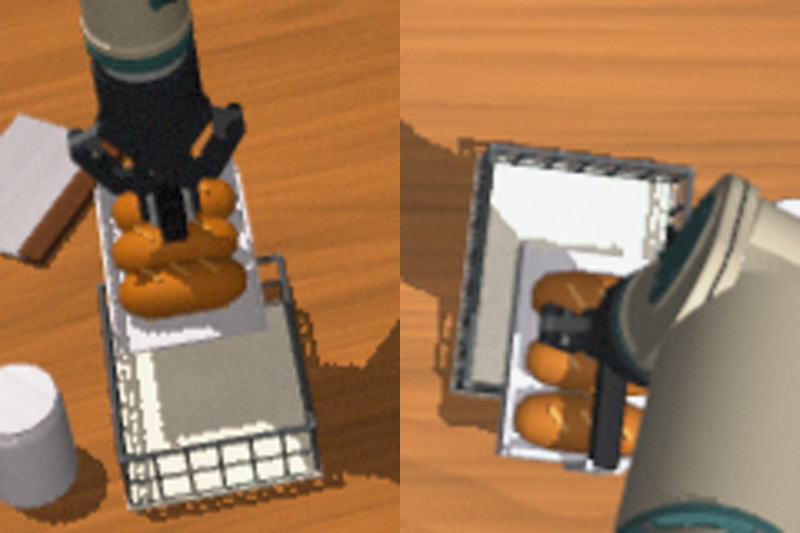

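The scoop is level over the basket's robot-side half and aligned with its axes, rear rim at scene crop (190,275). I'll lower until the rim touches the underside, then tip it on the rim by pivoting in the pads, since the tool itself cannot tilt.

Emit:
move_arm --series '[[[0.002,0,0.003],0],[[0.005,0,0.009],0],[[0.007,0,0.016],0],[[0.008,0,0.021],0],[[0.008,0,0.024],0]]'

```text
clock: 16.3
eef_pos: [513.4, -283.5, 102.0]
tool_rot: [-3.138, 0.004, -0.105]
force: [-0.5, 0.8, -4.7]
width: 18.8
```

Emit:
move_arm --series '[[[0,0,0.002],0],[[0,0,0.002],0]]'

```text
clock: 16.55
eef_pos: [513.2, -283.4, 99.9]
tool_rot: [-3.138, 0.005, -0.105]
force: [-0.1, -0.2, -3.5]
width: 19.0
```

Emit:
move_arm --series '[[[0,0,0.002],0],[[0,0,0.002],0]]'

```text
clock: 16.8
eef_pos: [514.1, -283.4, 98.9]
tool_rot: [-3.138, 0.003, -0.104]
force: [0.5, 2.1, 3.1]
width: 19.2
```

Contact is at reading 99. Tipping along the arc, first to about 15°.

Emit:
move_arm --series '[[[0.004,0,0.002],0],[[0.008,0,0.0035],0],[[0.012,0,0.0055],0],[[0.015,0,0.0075],0],[[0.019,0,0.0095],0]]'

```text
clock: 17.42
eef_pos: [531.5, -285.3, 89.7]
tool_rot: [-3.138, 0.006, -0.105]
force: [-2.8, 1.0, 5.1]
width: 19.0
```

Run:
```python
from h import *
to(506,-283,99,-0.104)
c=lambda im,b,k:cv2.resize(im[b[1]:b[3],b[0]:b[2]],None,fx=k,fy=k,interpolation=cv2.INTER_CUBIC)
s=get_image("scene"); cv2.imwrite("pics/scene6.png",s); t=get_image("top"); cv2.imwrite("pics/top6.png",t)
# bar tail angle: white pan rectangle pixels change; report pan front-edge shift in scene
for n,b in(("scene",(195,230,260,300)),("top",(395,170,480,275))):
    for k in(5,6):
        im=cv2.imread(f"pics/{n}{k}.png"); m=mask(im,b,(5,120,90),(20,255,255)); 
        cs=[c for c in cv2.findContours(m,0,2)[0] if cv2.contourArea(c)>30]; print(n,k,[(cv2.boundingRect(c),cv2.contourArea(c)) for c in cs])
```

```text
t 17.43 shift [-0.0256  0.0004 -0.0092] turn -0.001 pos [ 531.5 -285.3   89.7] rot [-3.138  0.006 -0.105] F [-2.8  1.   5.1] w 19.0
scene 5 [((195, 241, 8, 59), 264.5), ((204, 233, 40, 43), 1019.0), ((242, 230, 18, 43), 411.5)]
scene 6 [((247, 258, 7, 13), 41.0), ((206, 247, 40, 42), 854.0), ((195, 246, 8, 54), 259.0), ((244, 230, 16, 43), 392.0)]
top 5 [((456, 252, 7, 15), 57.5), ((425, 233, 24, 33), 520.0), ((430, 212, 26, 12), 185.5), ((395, 170, 85, 105), 2109.5)]
top 6 [((456, 234, 6, 10), 34.5), ((423, 226, 24, 32), 544.5), ((395, 170, 85, 105), 2194.5)]
```

Emit:
move_arm --series '[[[0.005,0,0.003],0],[[0.0105,0,0.0075],0],[[0.014,0,0.011],0],[[0.017,0,0.0135],0],[[0.02,0,0.017],0]]'

```text
clock: 18.15
eef_pos: [551.7, -287.7, 73.1]
tool_rot: [-3.138, 0.005, -0.105]
force: [-1.2, 1.1, 6.6]
width: 19.2
```

Emit:
move_arm --series '[[[0.001,0,0.0015],0],[[0.0022,0,0.0025],0],[[0.0022,0,0.0025],0],[[0.0022,0,0.0025],0]]'

```text
clock: 18.65
eef_pos: [554.2, -288.3, 71.4]
tool_rot: [-3.139, 0.004, -0.105]
force: [-0.9, 0.2, 6.0]
width: 19.2
```

Run:
```python
from h import *
to(506,-283,99,-0.104)
c=lambda im,b,k:cv2.resize(im[b[1]:b[3],b[0]:b[2]],None,fx=k,fy=k,interpolation=cv2.INTER_CUBIC)
s=get_image("scene"); cv2.imwrite("pics/scene7.png",s); t=get_image("top"); cv2.imwrite("pics/top7.png",t)
cv2.imwrite("pics/crop9.png",np.hstack([c(s,(170,180,290,340),3.33),c(t,(390,130,510,290),3.33)]))
```

```text
t 18.65 shift [-0.0486 -0.0003 -0.0274] turn -0.001 pos [ 554.2 -288.3   71.4] rot [-3.139  0.004 -0.105] F [-0.9  0.2  6. ] w 19.2
```

View pics/crop9.png

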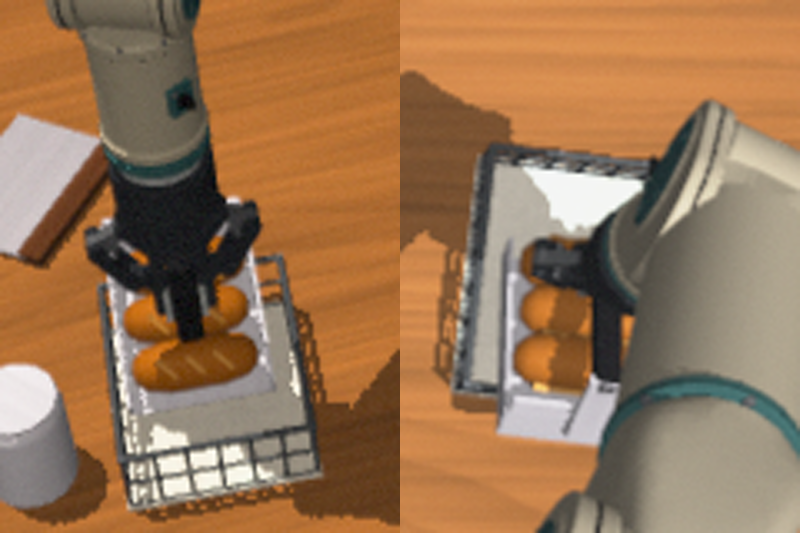

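The scoop is tipped about 25–28° with its front edge low in the basket, but all three rolls are still on it (scene crop (195,360), (190,310)). I'll tip further.

Emit:
move_arm --series '[[[0.001,0,0.0015],0],[[0.002,0,0.003],0],[[0.003,0,0.0045],0],[[0.004,0,0.006],0],[[0.004,0,0.006],0]]'

```text
clock: 19.38
eef_pos: [558.8, -289.0, 66.0]
tool_rot: [-3.139, 0.003, -0.105]
force: [0.6, 0.7, 5.1]
width: 18.9
```

```bash
cat > rolls.py <<'E'
from h import *
import sys
k=sys.argv[1]
to(506,-283,99,-0.104)
for n,b in(("scene",(198,225,268,330)),("top",(408,165,482,275))):
    im=get_image(n); cv2.imwrite(f"pics/{n}{k}.png",im); m=mask(im,b,(5,150,60),(16,255,255))
    print(n,[(cv2.boundingRect(c),cv2.contourArea(c)) for c in cv2.findContours(m,0,2)[0] if cv2.contourArea(c)>40])
E
python3 rolls.py 8
```

```text
t 19.38 shift [-0.0533 -0.0005 -0.0329] turn -0.0008 pos [ 558.8 -289.    66. ] rot [-3.139e+00  3.000e-03 -1.050e-01] F [0.6 0.7 5.1] w 18.9
scene [((235, 323, 33, 7), 83.0), ((211, 277, 40, 39), 1021.5), ((198, 262, 10, 68), 244.0), ((234, 225, 34, 95), 1144.5), ((198, 225, 8, 26), 78.5)]
top [((408, 249, 41, 26), 558.0), ((425, 211, 23, 17), 236.5), ((428, 181, 32, 17), 271.5), ((408, 165, 66, 27), 579.5)]
```

Roll 1 is now at the far wall (top blob at (444,190)) and the others are on their way. Retreating along the slope so roll 2 and roll 3 have room.

Emit:
move_arm --series '[[[-0.004,0,-0.002],0],[[-0.008,0,-0.005],0],[[-0.012,0,-0.008],0],[[-0.016,0,-0.01],0],[[-0.02,0,-0.013],0]]'

```text
clock: 20.1
eef_pos: [537.5, -286.7, 78.7]
tool_rot: [-3.139, 0.005, -0.105]
force: [-0.8, -0.1, -2.8]
width: 19.3
```

```bash
python3 rolls.py 9
```

```text
t 20.1 shift [-0.0318 -0.0004 -0.0201] turn -0.001 pos [ 537.5 -286.7   78.7] rot [-3.139  0.005 -0.105] F [-0.8 -0.1 -2.8] w 19.3
scene [((235, 323, 33, 7), 84.0), ((210, 276, 41, 40), 1085.0), ((198, 253, 10, 77), 264.0), ((233, 225, 35, 97), 1076.5)]
top [((408, 249, 41, 26), 311.5), ((425, 181, 41, 47), 627.5), ((408, 165, 74, 22), 689.0)]
```

The load is down to about 2.8 N, which is nearly the empty scoop alone. Retreating further and then up.

Emit:
move_arm --series '[[[-0.006,0,-0.004],0],[[-0.012,0,-0.008],0],[[-0.018,0,-0.013],0],[[-0.024,0,-0.018],0],[[-0.03,0,-0.022],0]]'

```text
clock: 20.82
eef_pos: [507.4, -283.9, 101.6]
tool_rot: [-3.139, 0.005, -0.106]
force: [-0.4, -0.6, -3.0]
width: 18.8
```

Emit:
move_arm --series '[[[-0.004,0,-0.006],0],[[-0.008,0,-0.014],0],[[-0.012,0,-0.024],0],[[-0.016,0,-0.036],0],[[-0.02,0,-0.048],0]]'

```text
clock: 21.45
eef_pos: [487.6, -281.9, 150.7]
tool_rot: [-3.139, 0.004, -0.105]
force: [0.2, -0.3, -3.0]
width: 19.7
```

```bash
python3 rolls.py 10
python3 - <<'E'
import cv2,numpy as np
c=lambda f,b,k:cv2.resize(cv2.imread(f)[b[1]:b[3],b[0]:b[2]],None,fx=k,fy=k,interpolation=cv2.INTER_CUBIC)
E
```

```text
t 21.45 shift [ 0.0186 -0.0008  0.0517] turn -0.0015 pos [ 487.6 -281.9  150.7] rot [-3.139  0.004 -0.105] F [ 0.2 -0.3 -3. ] w 19.7
scene [((235, 323, 33, 7), 82.0), ((211, 293, 40, 23), 565.0), ((210, 274, 36, 19), 332.0), ((198, 249, 10, 81), 258.5), ((241, 225, 27, 97), 1050.5)]
top [((408, 249, 14, 26), 264.0), ((423, 221, 32, 13), 211.5), ((427, 183, 39, 33), 795.5), ((408, 165, 74, 41), 806.0)]
```

Three rolls now show in the basket: top rows 183–216 (two of them) and 221–234, all in front of the pan. Carrying the empty scoop back to the board, raised.

Emit:
move_arm --series '[[[0,0,-0.006],0],[[0,0,-0.012],0],[[0,0,-0.018],0],[[0,0,-0.024],0],[[0,0,-0.028],0]]'

```text
clock: 22.18
eef_pos: [488.4, -282.7, 179.9]
tool_rot: [-3.141, 0.002, -0.106]
force: [0.3, -0.3, -2.8]
width: 19.1
```

```bash
python3 rolls.py 11; python3 -c "
from h import *
to(600,221,180,0.147)"
```

```text
t 22.18 shift [ 0.0176 -0.0014  0.0809] turn -0.0019 pos [ 488.4 -282.7  179.9] rot [-3.141e+00  2.000e-03 -1.060e-01] F [ 0.3 -0.3 -2.8] w 19.1
scene [((235, 323, 33, 7), 82.0), ((211, 276, 40, 40), 1043.0), ((198, 225, 70, 105), 1560.0)]
top [((408, 249, 16, 26), 331.0), ((423, 218, 34, 14), 256.5), ((427, 199, 38, 16), 362.0), ((427, 181, 39, 21), 421.5), ((408, 165, 74, 40), 829.0)]
t 22.27 shift [ 5.760e-02 -5.127e-01  3.000e-04] turn -0.2528 pos [ 488.6 -282.8  180. ] rot [-3.141e+00  1.000e-03 -1.060e-01] F [-0.9 -0.4 -2.7] w 19.2
```

Emit:
move_arm --series '[[[0.001,-0.006,0],0],[[0.002,-0.018,0],0],[[0.004,-0.036,0],0],[[0.007,-0.06,0],0],[[0.01,-0.088,0],0]]'

```text
clock: 22.9
eef_pos: [508.1, -194.2, 180.0]
tool_rot: [-3.14, 0.001, -0.105]
force: [0.8, -0.2, -2.8]
width: 19.1
```

Emit:
move_arm --series '[[[0.003,-0.03,0],0],[[0.007,-0.06,0],0],[[0.01,-0.09,0],0],[[0.013,-0.12,0],0],[[0.017,-0.15,0],0]]'

```text
clock: 23.52
eef_pos: [540.6, -44.1, 180.1]
tool_rot: [-3.14, 0.002, -0.104]
force: [0.4, 0.3, -2.7]
width: 19.1
```

Emit:
move_arm --series '[[[0.003,-0.03,0],0],[[0.007,-0.06,0],0],[[0.01,-0.09,0],0],[[0.013,-0.115,0],0],[[0.015,-0.135,0],0]]'

```text
clock: 24.15
eef_pos: [569.1, 91.3, 180.2]
tool_rot: [-3.139, 0.002, -0.101]
force: [0.7, -0.9, -3.3]
width: 19.1
```

```bash
python3 -c "
from h import *
to(600,221,180,0.147)"
```

```text
t 24.15 shift [ 0.0176 -0.1321  0.0005] turn -0.2483 pos [569.1  91.3 180.2] rot [-3.139e+00  2.000e-03 -1.010e-01] F [ 0.7 -0.9 -3.3] w 19.1
```

Emit:
move_arm --series '[[[0.003,-0.025,0],-0.05],[[0.006,-0.05,0],-0.1],[[0.01,-0.08,0],-0.15],[[0.014,-0.106,0],-0.2],[[0.016,-0.122,0],-0.24]]'

```text
clock: 24.78
eef_pos: [597.4, 213.6, 180.3]
tool_rot: [-3.138, 0.002, 0.143]
force: [0.1, -0.9, -2.5]
width: 18.9
```

Run:
```python
from h import *
to(600,221,90,0.147)
c=lambda im,b,k:cv2.resize(im[b[1]:b[3],b[0]:b[2]],None,fx=k,fy=k,interpolation=cv2.INTER_CUBIC)
s=get_image("scene"); cv2.imwrite("pics/scene12.png",s); t=get_image("top"); cv2.imwrite("pics/top12.png",t)
# basket now unobstructed in top view: rolls
m=mask(t,(412,180,474,250),(5,150,60),(16,255,255))
for q in cv2.findContours(m,0,2)[0]:
    if cv2.contourArea(q)>40: print(cv2.minAreaRect(ray("top",q[:,0],26)[:,:2].astype(np.float32)))
```

```text
t 24.77 shift [ 0.0038 -0.0066  0.0903] turn -0.0038 pos [597.4 213.6 180.3] rot [-3.138e+00  2.000e-03  1.430e-01] F [ 0.1 -0.9 -2.5] w 18.9
((531.9947509765625, -286.28070068359375), (95.34215545654297, 39.64498519897461), 84.76313018798828)
((604.2000732421875, -295.9642333984375), (95.66023254394531, 83.02030181884766), 86.89108276367188)
```

All three rolls lie in the basket in one layer: centres at x≈625, 583 and 532, each about 96 x 41 mm when projected at z=26. Now lowering the tilted scoop, front edge first, onto the board.

Emit:
move_arm --series '[[[0.004,-0.007,0.02],-0.004],[[0.004,-0.007,0.045],-0.004],[[0.004,-0.007,0.07],-0.004],[[0.004,-0.007,0.09],-0.004],[[0.004,-0.007,0.1],-0.004]]'

```text
clock: 25.5
eef_pos: [598.7, 220.3, 77.8]
tool_rot: [-3.139, 0.005, 0.145]
force: [-0.4, -0.1, -2.5]
width: 19.0
```

Emit:
move_arm --series '[[[0,0,0.003],0],[[0,0,0.006],0],[[0,0,0.006],0]]'

```text
clock: 25.88
eef_pos: [599.0, 220.4, 72.2]
tool_rot: [-3.138, 0.004, 0.145]
force: [0.7, 0.3, -2.2]
width: 19.5
```

```bash
python3 -c "
from h import *
to(600,221,70,0.147)"
```

```text
t 25.88 shift [ 0.0011 -0.0004  0.0022] turn -0.0016 pos [599.  220.4  72.2] rot [-3.138  0.004  0.145] F [ 0.7  0.3 -2.2] w 19.5
```

Emit:
move_arm --series '[[[0,0,0.002],0],[[0,0,0.003],0],[[0,0,0.003],0]]'

```text
clock: 26.25
eef_pos: [599.0, 220.5, 69.3]
tool_rot: [-3.138, 0.004, 0.145]
force: [-0.2, -0.7, -3.3]
width: 19.1
```

Emit:
move_arm --series '[[[0,0,0.002],0],[[0,0,0.003],0],[[0,0,0.003],0]]'

```text
clock: 26.62
eef_pos: [599.3, 220.7, 67.2]
tool_rot: [-3.138, 0.003, 0.145]
force: [-0.7, 0.1, 5.5]
width: 19.0
```

The front edge touched at reading ≈68, so the tilt is about 28°. Dragging back while lowering to level it.

Emit:
move_arm --series '[[[-0.006,0,0],0],[[-0.012,0,0.0005],0],[[-0.018,0,0.0015],0],[[-0.023,0,0.0025],0],[[-0.028,0,0.004],0]]'

```text
clock: 27.25
eef_pos: [572.7, 217.2, 64.5]
tool_rot: [-3.137, 0.0, 0.145]
force: [1.9, 0.4, 8.8]
width: 18.9
```

```bash
python3 -c "
from h import *
to(536.7,211.4,45.5,0.147)"
```

```text
t 27.25 shift [-0.0364  0.0006  0.019 ] turn -0.0017 pos [572.7 217.2  64.5] rot [-3.137  0.     0.145] F [1.9 0.4 8.8] w 18.9
```

Emit:
move_arm --series '[[[-0.006,0,0.0025],0],[[-0.011,0,0.005],0],[[-0.0155,0,0.007],0],[[-0.02,0,0.009],0],[[-0.0245,0,0.0115],0]]'

```text
clock: 27.88
eef_pos: [547.8, 213.6, 53.9]
tool_rot: [-3.137, 0.0, 0.145]
force: [-0.7, -0.4, 8.6]
width: 19.0
```

```bash
python3 -c "
from h import *
to(536.7,211.4,45.5,0.147)"
```

```text
t 27.88 shift [-0.0113  0.0006  0.0084] turn -0.0017 pos [547.8 213.6  53.9] rot [-3.137  0.     0.145] F [-0.7 -0.4  8.6] w 19.0
```

Emit:
move_arm --series '[[[-0.004,0,0.0028],0],[[-0.008,0,0.0056],0],[[-0.011,0,0.008],0],[[-0.011,0,0.009],0],[[-0.011,0,0.009],0]]'

```text
clock: 28.5
eef_pos: [534.0, 211.4, 45.1]
tool_rot: [-3.138, 0.005, 0.146]
force: [-3.6, -1.2, 9.8]
width: 19.2
```

```bash
python3 -c "
from h import *
to(536.7,211.4,45.5,0.147)"
```

```text
t 28.5 shift [ 0.0026  0.0004 -0.0004] turn -0.0015 pos [534.  211.4  45.1] rot [-3.138  0.005  0.146] F [-3.6 -1.2  9.8] w 19.2
```

It is flat on the board at reading 45.1 with about 12 N of support. Releasing and raising.

Emit:
move_arm --series '[[[0,0,0],0],[[0,0,0],0],[[0,0,0],0],[[0,0,0],0],[[0,0,0],0]]' --claw 1

```text
clock: 29.12
eef_pos: [533.9, 211.4, 45.0]
tool_rot: [-3.138, 0.005, 0.146]
force: [-0.1, 0.1, -0.6]
width: 85.6
```

Emit:
move_arm --series '[[[0,0,-0.02],0],[[0,0,-0.05],0],[[0,0,-0.09],0],[[0,0,-0.13],0],[[0,0,-0.16],0]]'

```text
clock: 29.75
eef_pos: [535.2, 211.1, 206.8]
tool_rot: [-3.138, 0.004, 0.145]
force: [0.7, 0.1, -0.9]
width: 85.2
```

Emit:
move_arm --series '[[[-0.02,0.06,-0.02],0],[[-0.03,0.12,-0.02],0],[[-0.04,0.17,-0.02],0],[[-0.04,0.2,-0.02],0],[[-0.04,0.2,-0.02],0]]'

```text
clock: 30.38
eef_pos: [524.7, 4.0, 226.3]
tool_rot: [-3.139, 0.004, 0.14]
force: [-0.3, 0.1, -1.0]
width: 85.5
```

Run:
```python
from h import *
to(536.7,211.4,45.5,0.147)
s=get_image("scene"); cv2.imwrite("pics/scene13.png",s); t=get_image("top"); cv2.imwrite("pics/top13.png",t)
print("bar top",rect("top",mask(t,(225,195,256,262),(0,0,0),(180,255,70)),111)[0])
c=lambda im,b,k:cv2.resize(im[b[1]:b[3],b[0]:b[2]],None,fx=k,fy=k,interpolation=cv2.INTER_AREA if k<1 else cv2.INTER_CUBIC)
cv2.imwrite("pics/final.png",np.vstack([c(t,(110,130,510,350),2)[:280] if 0 else c(t,(110,120,530,340),800/420)[:,:800],c(s,(150,170,550,260+10),1)[:0]]) if 0 else np.vstack([c(t,(110,130,530,290),800/420),c(s,(150,170,550,310),2)[:,:800]]))
```

```text
t 30.38 shift [ 0.0414 -0.2032  0.1812] turn -0.0072 pos [524.7   4.  226.3] rot [-3.139  0.004  0.14 ] F [-0.3  0.1 -1. ] w 85.5
bar top ((507.79681396484375, 206.57058715820312), (120.07015991210938, 18.79587173461914), 8.50680160522461)
```

View pics/final.png

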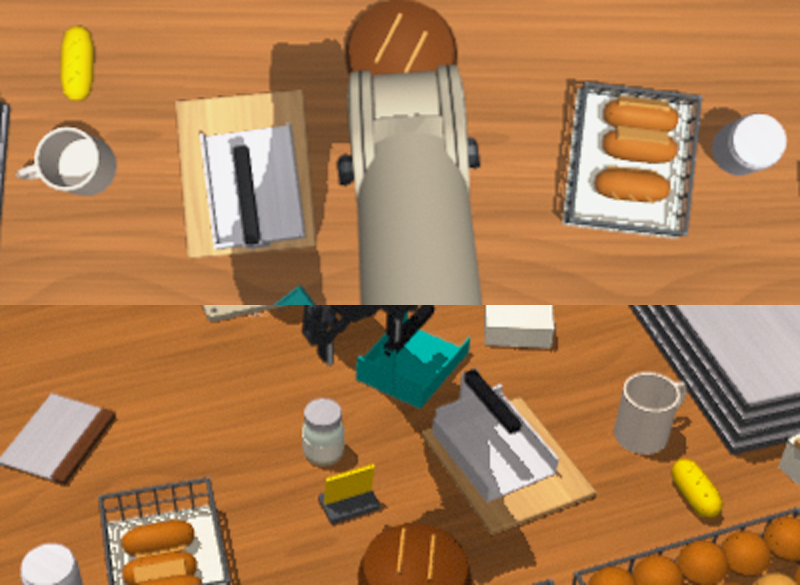

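The final view shows the scoop empty and flat on its board, three rolls side by side on the paper floor, and the bystanders in place. I'll do one quick numeric check, then hand in.

Run:
```python
from h import *
a=cv2.imread("pics/scene0.png"); b=cv2.imread("pics/scene13.png")
for n,(x0,y0,x1,y1) in dict(jar=(298,215,325,252),card=(308,248,345,280),loaf=(328,278,388,330),tin=(160,290,195,332),mug=(456,203,495,245),scraper_or_block=(150,213,190,258),butter=(390,165,430,193),turq=(327,190,360,218)).items():
    r=cv2.matchTemplate(b[y0-6:y1+6,x0-6:x1+6],a[y0:y1,x0:x1],cv2.TM_CCOEFF_NORMED); l=cv2.minMaxLoc(r); print(n,round(l[1],2),(l[3][0]-6,l[3][1]-6))
print(finish_job())
```

```text
jar 1.0 (0, 0)
card 1.0 (0, 0)
loaf 0.8 (0, 0)
tin 1.0 (0, 0)
mug 1.0 (0, 0)
scraper_or_block 0.85 (0, 1)
butter 1.0 (0, 0)
turq 0.86 (0, 0)
the job is handed in; nothing more can be done
None
```

The job is done and handed in at about 30 s. I lifted the loaded scoop and carried it level. The tool can't tilt, so I tipped the scoop by pivoting it in the pads against the basket's rim, front edge low inside. All three rolls came off, and I set the empty scoop back on its board and let go.

**Last checks**
- **Rolls:** three lie side by side on the basket floor in one layer, and none shows above the rim.
- **Scoop:** it stands upright on the board, with its bar about 6 mm from where it started and at the same angle. The gripper is open and clear of everything.
- **Bystanders:** the jar, card stand, flour tin, mug and butter show no shift at all. The loaf, scraper and turquoise scoop matched less well (0.80–0.86). Their shift was at most 1 pixel, so I put that down to shadows. I did not check the yellow look-alike numerically, but it looked undisturbed in the final picture.

**What disagreed**
- **Tool height:** the reported height was about 36 mm below the true fingertip height. The first grasp therefore closed above the bar, on nothing. I found the offset by pressing the shut fingers on the bar top at about 15 N, then corrected for it.
- **Roll release:** the rolls stayed on at about 28° of tip and came off at about 33°, slightly steeper than described.

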